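# Slide the bottle carrier past the spring stop

## Task

With a fingertip behind the white bottle carrier, press the spring-loaded steel plate down, and while keeping it down push the carrier along the track, over the lowered teeth, until its front meets the end stop. Do not let the plate up while the carrier is passing over the teeth; once the carrier is home, let the plate spring up behind it and move clear. Only press and push: do not lift or tip the carrier, and leave the bottles, jars, beaker and spatula around it where they are.

Things in the scene. Friction and masses are not known exactly. Their poses are not given: they have to be found in the camera images.
- track: Aluminium track fixed on the bench, 130 mm wide (x), 380 long (y -195 to +185). Origin on the bench, on the centre line; +y is the direction to push the carrier, z up. The carrier slides on two runners (tops at z 28) between side guides 106 apart (tops z 36). Open at y -195, closed by the end stop at the other end.
- end_stop (a point): Centre line point on the inner face of the end stop, the wall across the track at track y +173 mm (top at z 46, this point at z 38). The carrier's front face meets it when home.
- stop_plate (a joint): Spring-loaded steel plate between the runners, 72 mm wide, track y -190 to +50. 0 = up (flat top at z 26 mm); grows as pressed straight down, to 0.012 m (top at z 14). Never tilts. Net force 2 N to start, about 5 N fully down; springs back. Its two teeth block the carrier unless it is 0.008 or more down; let up half-way, they rise into the carrier's hollow underside and block it again.
- plate_entry (a point): Point on the plate's flat top, on the centre line at track y -160 mm, near the plate's open end and behind the carrier's start. Moves with the plate.
- plate_teeth (a point): Point on the plate's flat top, on the centre line between the two teeth (track y +41 mm). Each tooth is 10 wide, 8 long (y +37 to +45), 8 high above the plate. The flat lane between them is 52 wide, so fingertips on the centre line pass between them.
- carrier: Loose white carrier, 0.35-0.7 kg, 100 mm wide (x), 120 long (y), axes as the track's, origin at its underside centre (z 28). Front and back walls 8 thick, tops z 48. Fixed in it: three amber bottles 30 ahead of the origin (tops z 94), three caps 20 behind it (tops z 50). Starts with its front 8 to 45 before the teeth. Home: origin at track y +113, back wall 8 past the teeth.
- carrier_back (a point): Centre of the outer face of the carrier's back wall, 60 mm behind the carrier's origin and 10 above its underside: the flat upright face to push, 100 wide, 20 high.
- bottle_a: Bystander, not to be disturbed: small loose amber bottle with a black cap, 28 across, 65 tall. Origin at its underside. Sizes in mm.
- bottle_b: Bystander, not to be disturbed: another small amber bottle, the same as bottle_a. Origin at its underside. Sizes in mm.
- beaker: Bystander, not to be disturbed: empty glass beaker, 56 across, 70 tall. Origin at its underside. Sizes in mm.
- jar_a: Bystander, not to be disturbed: squat clear jar, 60 across, 55 tall. Origin at its underside. Sizes in mm.
- jar_b: Bystander, not to be disturbed: squat pigment jar, 60 across, 55 tall. Origin at its underside. Sizes in mm.
- spatula: Bystander, not to be disturbed: spatula lying flat, 170 long. Origin at its underside. Sizes in mm.
- flask: Bystander, not to be disturbed: white bottle, 64 across, 130 tall. Origin at its underside. Sizes in mm.
Mind the look-alikes: they are no part of the job. What is shaped like the carrier but green is not meant.

How it is judged:
By the outcome, as a careful person would: the job done as asked, in the order asked, and still so for the second after the job is handed in, with the robot touching nothing.
It also fails if it takes over 38 s, if anything falls off the work surface, if the arm or the gripper's body presses on something with over 40 N, if the wrist force passes 120 N, or if a joint passes its speed limit or range.

## Robot

A 6-joint arm with a two-finger parallel gripper is mounted at the origin on the work surface. World frame = base frame: x ahead of the robot, y to its left, z up, the work surface at z = 0. Lengths are in m, angles in rad, forces in N, time in s.
With the tool pointing down it reaches from about 0.35 to 0.8 m from the base axis. Payload 7.3 kg.
Tool frame: the origin (TCP) lies between the finger pads; the fingertips stand 25 mm ahead of it and the grasp point (between the pads) lies 6 mm ahead of it (r.tip_extent is the distance from the TCP to the fingertips, in m); z points along the fingers, y is the direction in which the jaws open and shut (so a half turn about z gives the same grasp; the last joint's range is limited). The gripper opens to 85 mm and grips with 20 to 120 N. Pads are 22 mm wide; open, the fingers measure 114 mm over their backs; the gripper's body (76 mm by 85 mm) begins 54 mm behind the grasp point. The pads swing forward as they close: fully open they stand 13 mm farther back than shut.
Start: joints at [1.153, 0.342, 1.524, -0, 1.275, -0.146], TCP at [0.141, 0.506, 0.231] pointing down, gripper open.
Joint ranges: [-2.53, 2.53], [-0.77, 2.02], [0.04, 2.7], [-1, 4.14], [0.28, 2.66], [-3.11, 3.11]. Speed limits (rad/s): [2.57, 2.57, 3.14, 3.14, 3.14, 3.14].

## Interface

Orientations are given as a unit quaternion [x, y, z, w].
In Python, from workcell import r, command_gripper, optics gives the robot as it stands. The module is installed in compiled form; this text tells all that it offers. Calls block until the motion is done:
- r.reach(position, orientation): joint-space move of the TCP to a pose.
- r.move_straight(position, orientation=None, speed=0.15, max_force=None): straight line of the TCP; orientation=None keeps the orientation; speed is the mean speed in m/s. With max_force (N) it stops when the force on the tool has changed by that much, and returns True; else False.
- r.movej(angles): joint-space move.
- command_gripper(opening, force=None): finger opening in m; force is the grip in N (None keeps the last); returns when the fingers have stopped.
- r.hold(seconds).
- r.solve_ik(position, orientation): joint angles nearest the present ones, or None.
- r.read_state(): the state.
- optics.get_image(name): name is "scene" or "side" or "wrist"; returns (picture, depth): 420x560x3 uint8, red, green, blue; 420x560 float32, m along the optical axis (not along the pixel's ray), 0 where there is no reading.
- optics.camera_model(name): a dict with "K" (3x3 intrinsics, pixels), "R" (3x3) and "t" (3): a world point X has camera coordinates R X + t; the wrist camera has in their place "tool_from_camera" (4x4, takes a point from camera to tool coordinates, whose origin is the TCP and whose axes are the flange's). Camera axes: x right, y down, z forward; pixel columns grow to the right and rows downward; lengths in m; the calibration is good to about 2 mm. The wrist camera is an equidistant fisheye: a pixel r from the principal point sees the ray r / f radians off the axis. A picture is of the moment at which its call begins: read the wrist's pose just before it. camera_model takes no time and is no camera call.
A pose or a line that the arm cannot do raises r.PlanningError and nothing moves.
- r.finish_job(): hands the job in, once; it reports no verdict.
The state is a dict: "time_s": time; "joint_positions": joint angles; "dq": joint speeds; "tau": joint torques, N m; "eef_pos": TCP position; "eef_rot": TCP orientation; "contact_force": force on the tool from outside, world axes, zero at the start; "torque": the same for the moment, N m; "grip_width": finger opening in m.
Only numpy, scipy, OpenCV 4.12 (cv2) and the standard library are available. Lean on these libraries where they do the work, as an engineer would, in place of code of your own. Each camera call takes 0.05 s, during which the arm holds its last target. There are 200 camera calls.

## Working session

There is one attempt and no reset: what is moved stays moved. The work goes in short steps, each a Python script; the robot and the scene stay as the last script left them, time stands still between calls to the robot, and variables do not carry over. Pictures are saved under pics/ and viewed, about 8 in all and at most 12, crops included, and the job is handed in when it is done.

```bash
mkdir -p pics
python3 - <<'E'
from workcell import r, optics
import cv2,numpy as np
for n in("scene","side"):
    p,d=optics.get_image(n); cv2.imwrite(f"pics/{n}0.png",p[:,:,::-1]); np.savez(f"{n}0.npz",p=p,d=d)
    m=optics.camera_model(n); print(n,m["K"].tolist(),(-m["R"].T@m["t"]).round(3), m["R"].round(2).tolist())
s=r.read_state();print(s["time_s"],s["eef_rot"],r.tip_extent)
E
```

```text
scene [[541.0345962714442, 0.0, 274.5184893554452], [0.0, 541.0345962714442, 207.30831473887835], [0.0, 0.0, 1.0]] [ 1.573 -0.148  0.851] [[0.17, 0.98, 0.02], [0.6, -0.09, -0.8], [-0.78, 0.15, -0.61]]
side [[400.7521217769635, 0.0, 277.6586849045968], [0.0, 400.7521217769635, 215.81470727748618], [0.0, 0.0, 1.0]] [ 0.036 -0.466  0.573] [[0.76, -0.65, 0.02], [-0.36, -0.45, -0.82], [0.54, 0.62, -0.58]]
0.1 [ 1.35461677e-01  9.90782331e-01 -6.81916824e-04 -2.02583673e-04] 0.025
```

View pics/scene0.png

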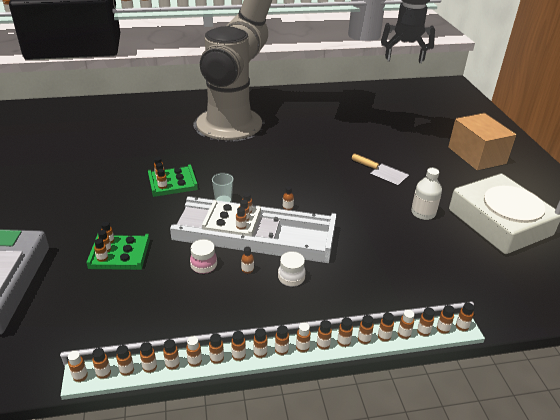

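View pics/side0.png

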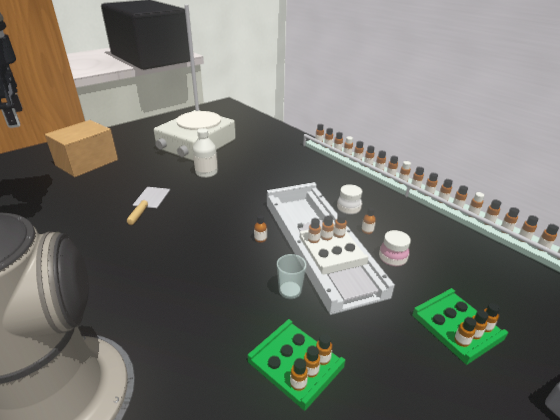

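Scene: the track spans (175,235)–(335,220). The open end is on the left, where the carrier sits at (230,215), with its bottles toward the right, so the push is roughly world +y. Next I'll build an orthographic map from the depth.

```bash
cat > h.py <<'E'
import numpy as np,cv2
from workcell import optics
def cloud(n,d):
    m=optics.camera_model(n);K=m["K"];v,u=np.indices(d.shape)
    c=np.stack([(u-K[0][2])/K[0][0]*d,(v-K[1][2])/K[1][1]*d,d],-1)
    return (c-np.array(m["t"]))@np.array(m["R"])
E
python3 - <<'E'
from h import *
x0,y0,W,H=.35,-.45,400,600   # image: col=(y-y0), row=(x-x0), 1mm
out=[]
for n in("scene","side"):
    z=np.load(n+"0.npz");P=cloud(n,z["d"]);p=z["p"]
    ok=(z["d"]>0)
    bench=P[(ok)&(abs(P[...,2])<.01)];print(n,"bench z med",np.median(bench[:,2]))
    hsv=cv2.cvtColor(p,cv2.COLOR_RGB2HSV)
    k=ok&(P[...,2]>.015)&(P[...,2]<.055)&(hsv[...,1]<60)&(hsv[...,2]>90)
    im=np.zeros((400,600,3),np.uint8)
    q=ok&(P[...,2]>-.02)&(P[...,2]<.12)
    o=np.argsort(P[q][:,2]);X=P[q][o];C=p[q][o]
    i=((X[:,0]-x0)*1000).astype(int);j=((X[:,1]-y0)*1000).astype(int)
    g=(i>=0)&(i<400)&(j>=0)&(j<600)
    for a in(0,1):
        for b in(0,1): im[np.clip(i[g]+a,0,399),np.clip(j[g]+b,0,599)]=C[g]
    out.append(im)
    # largest bright component in image
    nb,l,st,ct=cv2.connectedComponentsWithStats(k.astype(np.uint8))
    for c in range(1,nb):
        if st[c,4]>1200:
            Q=P[l==c];print(st[c],Q.min(0).round(3),Q.max(0).round(3),cv2.minAreaRect((Q[:,:2]*1000).astype(np.float32)))
im=np.vstack(out)[:,:,::-1]
cv2.imwrite("pics/top.png",np.vstack([im[100:400],im[500:800]]))
E
```

```text
scene bench z med -0.002136623152123595
[ 256   11  143   46 4203] [-0.985  0.163  0.015] [-0.49   0.936  0.055] ((-731.8419189453125, 549.5404663085938), (751.4746704101562, 505.7803955078125), 87.48674774169922)
[   0   16  235   53 5362] [-0.986 -0.897  0.015] [-0.487  0.13   0.055] ((-735.2342529296875, -380.3062744140625), (493.71282958984375, 1026.9566650390625), 0.770262598991394)
[ 170  186  166   97 6167] [ 0.429 -0.202  0.015] [0.765 0.195 0.055] ((593.56689453125, -10.650650024414062), (379.9888000488281, 276.262939453125), 68.73213195800781)
[ 449  193  111   59 1464] [0.527 0.508 0.015] [0.745 0.725 0.055] ((664.3081665039062, 580.7341918945312), (258.1988830566406, 142.00799560546875), 50.08637237548828)
side bench z med 0.0010714673919096085
[ 192   27  368   77 2975] [1.265 0.013 0.015] [2.005 1.764 0.055] ((1933.4521484375, 1009.2561645507812), (679.6407470703125, 1876.9979248046875), 22.44374656677246)
[ 303  134  257  125 2486] [ 0.887 -0.37   0.015] [0.963 0.404 0.054] ((925.0165405273438, 17.075103759765625), (774.4994506835938, 75.514404296875), 89.93225860595703)
[ 267  182  127  127 6231] [ 0.438 -0.201  0.015] [0.694 0.2   0.055] ((567.5890502929688, 0.707244873046875), (384.002685546875, 131.9996337890625), 68.81024169921875)
[  43  347   67   73 1556] [-0.014 -0.076  0.015] [0.086 0.038 0.055] ((51.47064971923828, -31.36951446533203), (139.691162109375, 53.09856033325195), 49.640193939208984)
```

View pics/top.png

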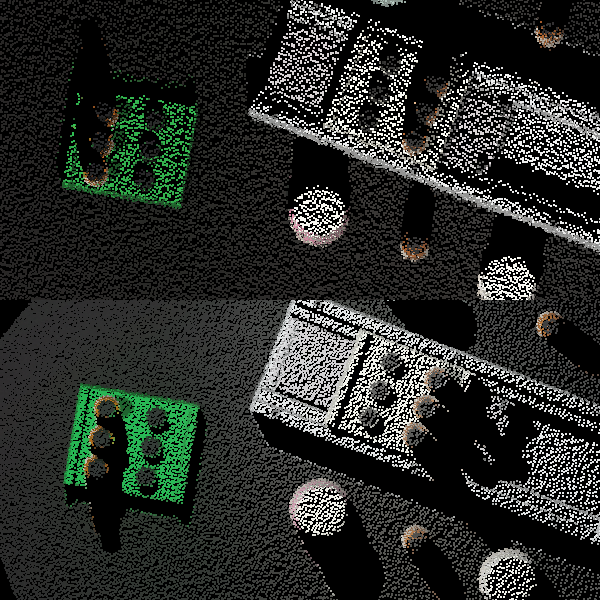

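The two views agree on the track: centre ≈(567,0), axis 68.8°, size 380×130. Next I'll check the height profile along the centre line to confirm the open end, the carrier's back and the lateral offset.

Run:
```python
from h import *
a=np.radians(68.78);yd=np.array([np.cos(a),np.sin(a)]);xd=np.array([yd[1],-yd[0]])
c=np.array([.5676,.0007])+.005*yd
for n,b in(("scene",-.0021),("side",.0011)):
    z=np.load(n+"0.npz");P=cloud(n,z["d"])[z["d"]>0]
    X=(P[:,:2]-c)@xd*1e3;Y=(P[:,:2]-c)@yd*1e3;Z=(P[:,2]-b)*1e3
    m=abs(X)<20
    print(n,[(y,round(float(np.median(Z[m&(abs(Y-y)<3)]))) if (m&(abs(Y-y)<3)).sum()>3 else None) for y in range(-210,215,6)])
    m=(abs(Y+150)<30)
    print(n,[(x,round(float(np.median(Z[m&(abs(X-x)<1.5)]))) if (m&(abs(X-x)<1.5)).sum()>3 else None) for x in range(-75,78,3)])
from workcell import r
from scipy.spatial.transform import Rotation as R
for s in(1,-1):
    ty=np.array([*(s*xd),0]);tz=np.array([0,0,-1.]);q=R.from_matrix(np.c_[np.cross(ty,tz),ty,tz]).as_quat()
    for y in(-.160,.042):
        p=[*(c+y*yd),.2];print(s,p,q.round(3).tolist(),r.solve_ik(p,q))
```

```text
scene [(-210, -1), (-204, -2), (-198, -752), (-192, -747), (-186, 24), (-180, 25), (-174, 24), (-168, 25), (-162, 23), (-156, 24), (-150, 24), (-144, 24), (-138, 24), (-132, -739), (-126, -750), (-120, -349), (-114, 42), (-108, 40), (-102, 41), (-96, 39), (-90, -746), (-84, 43), (-78, 41), (-72, 40), (-66, 41), (-60, 40), (-54, -744), (-48, -750), (-42, -750), (-36, 85), (-30, 79), (-24, 68), (-18, 41), (-12, -354), (-6, 46), (0, 26), (6, 24), (12, 24), (18, 25), (24, 24), (30, 24), (36, 24), (42, -359), (48, 5), (54, 3), (60, 4), (66, 4), (72, 2), (78, 4), (84, 3), (90, 3), (96, 4), (102, 4), (108, 3), (114, 4), (120, 4), (126, 4), (132, 5), (138, 5), (144, 4), (150, 4), (156, 5), (162, 4), (168, 3), (174, 45), (180, 44), (186, 1), (192, -1), (198, -1), (204, 0), (210, 0)]
scene [(-75, None), (-72, None), (-69, None), (-66, None), (-63, None), (-60, 35), (-57, 37), (-54, 35), (-51, 33), (-48, 30), (-45, 29), (-42, 28), (-39, 26), (-36, 27), (-33, 27), (-30, 25), (-27, 25), (-24, 24), (-21, 25), (-18, 25), (-15, -746), (-12, 25), (-9, -743), (-6, -743), (-3, -357), (0, 26), (3, -744)
[... 1686 characters left out ...]
, 0.0] [-4.18335800e-01  3.80600734e-01  1.55650510e+00 -4.44089210e-16
  1.20448682e+00 -4.79769329e-02]
1 [np.float64(0.584611649550895), np.float64(0.044513283140590325), 0.2] [0.825, 0.565, 0.0, 0.0] [-5.46844857e-02  4.79026046e-01  1.39757219e+00 -4.44089210e-16
  1.26499441e+00  3.15674382e-01]
-1 [np.float64(0.5114977514810911), np.float64(-0.1437906146125851), 0.2] [-0.565, 0.825, 0.0, 0.0] [-4.18335800e-01  3.80600734e-01  1.55650510e+00 -4.44089210e-16
  1.20448682e+00  3.09361572e+00]
-1 [np.float64(0.584611649550895), np.float64(0.044513283140590325), 0.2] [-0.565, 0.825, 0.0, 0.0] [-5.46844857e-02  4.79026046e-01  1.39757219e+00 -4.44089210e-16
  1.26499441e+00 -2.82591827e+00]
```

The open end is at y −195 (flat plate at z 26), the stop is at +174 (z 46), and the carrier's back is at about −121. The direction and frame are confirmed. Now I'll approach, shut the gripper and take a close look.

```bash
cat >> h.py <<'E'
from workcell import r,command_gripper
from scipy.spatial.transform import Rotation as R
a=np.radians(68.78);yd=np.array([np.cos(a),np.sin(a)]);xd=np.array([yd[1],-yd[0]])
c=np.array([.5676,.0007])+.005*yd+.001*xd
ty=np.array([*xd,0]);tz=np.array([0,0,-1.]);q=R.from_matrix(np.c_[np.cross(ty,tz),ty,tz]).as_quat()
def pose(y,ztip): return [*(c+y*yd),ztip+r.tip_extent]
def st(l=""):
    s=r.read_state();d=np.array(s["eef_pos"][:2])-c
    print(l,"t%.2f"%s["time_s"],"xy",(d@xd*1e3).round(1),(d@yd*1e3).round(1),"tipz",round((s["eef_pos"][2]-r.tip_extent)*1e3,1),"F",np.round(s["contact_force"],1),"grip",s["grip_width"])
E
python3 - <<'E'
from h import *
r.reach(pose(-.165,.16),q); command_gripper(0.0); st()
p,d=optics.get_image("wrist");cv2.imwrite("pics/w1.png",p[:,:,::-1]); m=optics.camera_model("wrist");print(m)
E
```

```text
t3.52 xy 0.0 -165.0 tipz 160.0 F [-0.5 -1.1  0.5] grip -0.0001883832979585683
{'K': array([[325.1922621 ,   0.        , 281.71806424],
       [  0.        , 325.1922621 , 211.41488168],
       [  0.        ,   0.        ,   1.        ]]), 'tool_from_camera': array([[ 7.77224379e-04, -9.52765001e-01, -3.03707504e-01,
         7.79726884e-02],
       [ 9.99999224e-01,  1.03626149e-03, -6.91750796e-04,
         1.33628285e-03],
       [ 9.73796340e-04, -3.03706731e-01,  9.52765067e-01,
        -1.41978429e-01],
       [ 0.00000000e+00,  0.00000000e+00,  0.00000000e+00,
         1.00000000e+00]])}
```

View pics/w1.png

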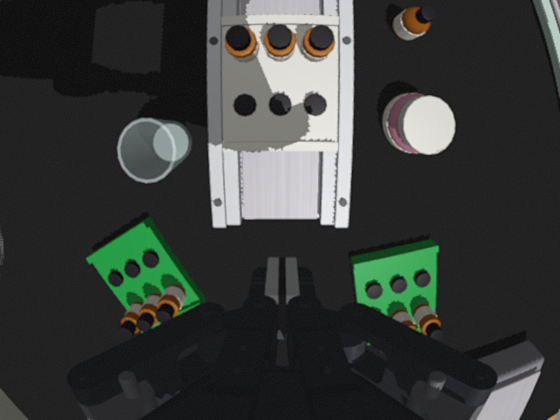

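The wrist view shows the track centred at column ≈280, under the fingers (≈282). The carrier's back edge is at row ≈147, and the plate is clear ahead of the fingers. Now press.

Run:
```python
from h import *
r.move_straight(pose(-.160,.032),speed=.12); st("above")
print(r.move_straight(pose(-.160,.010),speed=.02,max_force=12)); st("pressed")
```

```text
above t4.79 xy 0.5 -160.0 tipz 32.7 F [-0.1 -0.6  0.2] grip -0.0001485707262058317
False
pressed t6.04 xy 0.1 -160.0 tipz 10.1 F [-0.5 -1.2  0. ] grip 0.0001007511884052045
```

There is no contact force, even with the tip reading z 10, which disagrees with what I expected. I'll look before going on.

Run:
```python
from h import *
st()
ims=[]
for n in("side","scene"):
    p,d=optics.get_image(n);np.savez(n+"1.npz",p=p,d=d)
    m=optics.camera_model(n);X=np.array(m["R"])@[*pose(-.16,.01)[:2],.01]+m["t"];u=np.array(m["K"])@(X/X[2]);print(n,u)
    i,j=int(u[1]),int(u[0]);i0=max(0,min(300,i-60));j0=max(0,min(420,j-70))
    ims.append(cv2.resize(p[i0:i0+120,j0:j0+140],None,fx=2.8,fy=2.8,interpolation=cv2.INTER_CUBIC)[:,:,::-1]);print(i0,j0)
cv2.imwrite("pics/chk.png",np.hstack(ims))
```

```text
t6.04 xy 0.1 -160.0 tipz 10.1 F [-0.5 -1.2  0. ] grip 0.0001007511884052045
side [352.8927065  289.18340831   1.        ]
229 282
scene [193.6889159  220.64550174   1.        ]
160 123
```

View pics/chk.png

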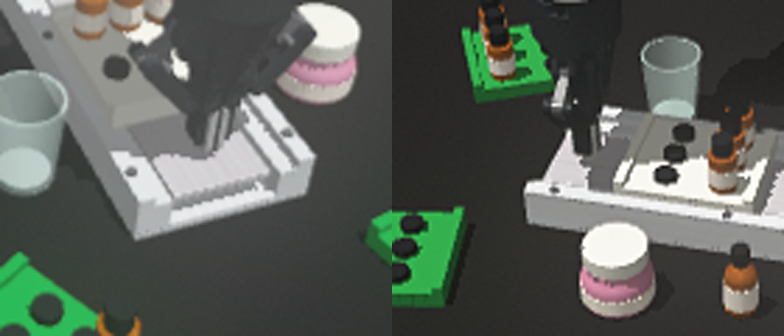

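Run:
```python
from h import *
for k in "01":
  z=np.load(f"side{k}.npz");P=cloud("side",z["d"])[z["d"]>0]
  X=(P[:,:2]-c)@xd*1e3;Y=(P[:,:2]-c)@yd*1e3;Z=(P[:,2]-.0011)*1e3
  for n,m in(("plate near",(abs(Y+178)<7)&(abs(X)<28)),("runner",(abs(Y+178)<7)&(abs(abs(X)-46)<2)),("plate front",(abs(Y-40)<8)&(abs(X)<15))): print(k,n,m.sum(),np.percentile(Z[m],[10,50,90]).round(1) if m.sum()>5 else "")
  m=(abs(X)<20)&(abs(Y+160)<25)&(Z>2); h=np.histogram(Z[m],bins=range(0,120,4));print(h[0].tolist())
```

```text
0 plate near 233 [ 4.8 25.  26.6]
0 runner 23 [26.5 27.7 28.6]
0 plate front 11 [25.1 26.2 27.6]
[5, 45, 4, 0, 0, 8, 373, 4, 0, 0, 0, 0, 0, 0, 0, 0, 0, 0, 0, 0, 0, 0, 0, 0, 0, 0, 0, 0, 0]
1 plate near 962 [ 24.6 120.4 386.2]
1 runner 47 [ 27.3 103.5 118.3]
1 plate front 13 [25.  26.1 27.3]
[2, 52, 0, 0, 0, 12, 281, 3, 1, 8, 15, 27, 23, 25, 27, 26, 23, 20, 16, 19, 34, 34, 47, 24, 19, 38, 33, 33, 35]
```

The plate is still up at 26, and the lowest finger points are at z≈30. So the fingertips sit higher than r.tip_extent suggests. I'll descend in small steps, watching the force.

Run:
```python
from h import *
f0=np.array(r.read_state()["contact_force"])
for k in range(1,9):
    hit=r.move_straight(pose(-.160,.010-.002*k),speed=.04,max_force=15)
    s=r.read_state();f=np.array(s["contact_force"])-f0
    print(k,hit,s["eef_pos"][2].round(4),f.round(1))
    if hit or f[2]>1.2: break
```

```text
1 False 0.0329 [ 0.7 -0.3 -0.6]
2 False 0.0309 [ 0.1  0.3 -0.7]
3 False 0.0289 [-0.3  0.3 -0.2]
4 False 0.0269 [-0.4 -0.4  0.4]
5 False 0.0251 [-0.1 -0.6  2.8]
```

Run:
```python
from h import *
ims=[];s=r.read_state();print(s["eef_pos"],s["contact_force"],s["torque"],s["grip_width"])
for n in("side","scene"):
    p,d=optics.get_image(n);np.savez(n+"2.npz",p=p,d=d)
    i0,j0=((190,270) if n=="side" else (130,130))
    ims.append(cv2.resize(p[i0:i0+130,j0:j0+130],None,fx=3,fy=3,interpolation=cv2.INTER_CUBIC)[:,:,::-1])
    m=optics.camera_model(n)
    for zz in(0,.025,.05):
        X=np.array(m["R"])@[*pose(-.16,0)[:2],zz]+m["t"];u=np.array(m["K"])@(X/X[2]);print(n,zz,((u[:2]-[j0,i0])*3).round())
cv2.imwrite("pics/chk2.png",np.hstack(ims))
```

```text
[ 0.51263297 -0.14424494  0.0251372 ] [-0.14914442 -0.51516119  2.75849827] [ 0.02694007 -0.06656775  0.05434185] -0.00012349402250262436
side 0 [247. 308.]
side 0.025 [252. 281.]
side 0.05 [257. 252.]
scene 0 [192. 281.]
scene 0.025 [190. 258.]
scene 0.05 [188. 233.]
```

View pics/chk2.png

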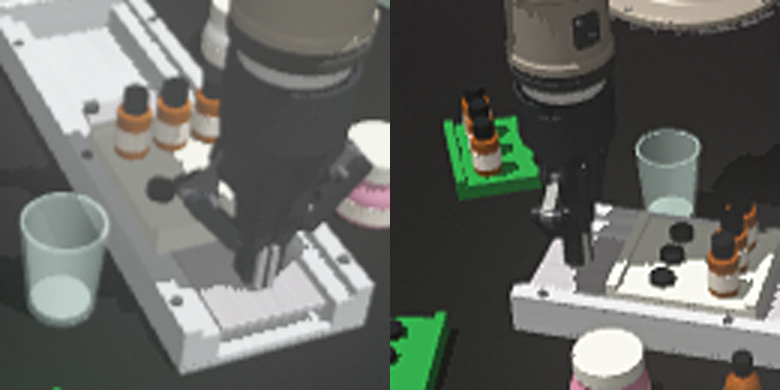

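The side crop shows the tips at (265,288), which is on the plate. The reading therefore puts the tips at about TCP height, with the net force just starting. I'll press on to find the bottom by force.

Run:
```python
from h import *
for z in (.022,.019,.017,.016,.015,.014,.013,.012):
    hit=r.move_straight(pose(-.160,z-.025),speed=.03,max_force=8)
    s=r.read_state();print(hit,s["eef_pos"][2].round(4),np.round(s["contact_force"],1))
    if hit or s["contact_force"][2]>8: break
```

```text
False 0.022 [ 0.5 -0.7  2.9]
False 0.019 [ 1.2 -0.3  3.2]
False 0.017 [1.1 0.3 4.6]
False 0.0161 [ 1.4 -0.8  4.1]
False 0.0151 [ 1.3 -0.6  4.3]
False 0.0141 [ 1.4 -0.9  4.6]
False 0.0139 [-0.5  1.  11.5]
```

Bottom is found at TCP z 0.014, where the force steps to 11.5 N. The plate is now fully down, matching the 2–5 N spring. I'll push about 0.8 mm above the bottom.

Run:
```python
from h import *
Z=.0148-.025
r.move_straight(pose(-.160,Z),speed=.02); st("eased")
for y in (-.10,-.06,-.02,.02):
    hit=r.move_straight(pose(y,Z),speed=.05,max_force=18); st(str(hit))
    if hit: break
```

```text
eased t9.49 xy 0.2 -160.0 tipz -10.0 F [ 1.3 -1.3  4.7] grip 7.256350414513222e-05
False t10.84 xy -0.3 -99.5 tipz -10.3 F [-1.7 -3.7  4. ] grip -0.00034234078388861277
False t11.79 xy -0.4 -59.6 tipz -10.3 F [-1.1 -1.5  4.5] grip 6.585163856606411e-05
False t12.74 xy -0.2 -20.0 tipz -10.3 F [-1.2 -3.7  3.5] grip 9.520780232683182e-05
False t13.69 xy -0.1 20.0 tipz -10.3 F [-3.1 -3.   4.9] grip -0.00020371266559232045
```

Run:
```python
from h import *
Z=.0148-.025
hit=r.move_straight(pose(.056,Z),speed=.03,max_force=12); st(str(hit))
for n in("side","scene"):
    p,d=optics.get_image(n);np.savez(n+"3.npz",p=p,d=d)
    if n=="side": cv2.imwrite("pics/home.png",cv2.resize(p[150:330,220:420],None,fx=3,fy=3)[:,:,::-1])
    P=cloud(n,d)[d>0];X=(P[:,:2]-c)@xd*1e3;Y=(P[:,:2]-c)@yd*1e3;Zz=P[:,2]*1e3
    m=(abs(X)<35)
    print(n,[(y,int(np.median(Zz[k]))) for y in range(30,190,3) if (k:=m&(abs(Y-y)<1.5)&(Zz>-20)).sum()>3])
```

```text
True t14.47 xy 0.0 41.2 tipz -10.2 F [-0.3 -2.6  4.4] grip 0.00019347751690697686
side [(30, 105), (33, 109), (36, 58), (39, 69), (42, 81), (45, 73), (48, 76), (51, 42), (54, 39), (57, 251), (60, 200), (63, 8), (66, 7), (69, 7), (72, 7), (75, 9), (78, 41), (81, 45), (84, 47), (87, 50), (90, 51), (93, 51), (99, 51), (117, 43), (120, 43), (126, 42), (129, 68), (132, 66), (135, 81), (138, 84), (141, 80), (144, 84), (147, 94), (150, 93)]
scene [(30, 286), (33, 285), (36, 287), (39, 239), (42, 286), (45, 285), (48, 352), (51, 130), (54, 117), (57, 117), (60, 185), (63, 227), (66, 244), (69, 236), (72, 232), (75, 242), (78, 248), (81, 280), (84, 328), (87, 338), (90, 321), (93, 333), (96, 329), (99, 328), (102, 325), (105, 323), (108, 326), (111, 321), (114, 40), (117, 39), (120, 40), (123, 39), (126, 40), (129, 68), (132, 77), (135, 89), (138, 90), (141, 89), (144, 90), (147, 90), (150, 77), (153, 59), (156, 40), (159, 39), (162, 40), (165, 45), (168, 45), (171, 45), (174, 44), (177, 43), (180, 44), (183, 40), (186, -2), (189, -1)]
```

View pics/home.png

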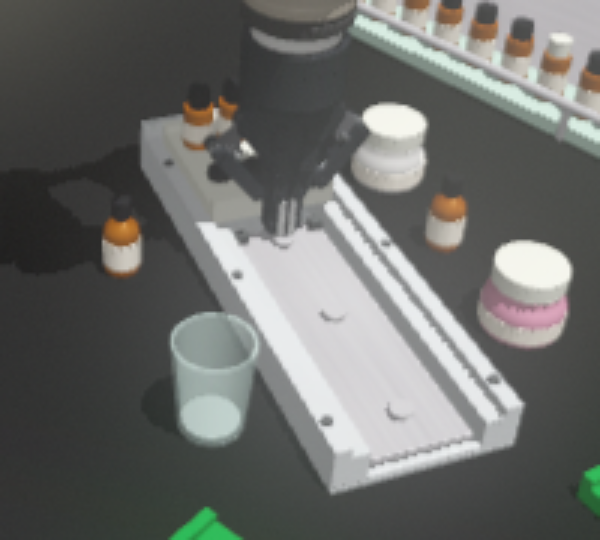

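The side view shows the carrier against the stop, with the teeth just behind it at (240,235) and (312,225). Stopping at y 41.2 matches home, where 42 is nominal. I'll press once more to seat it, back off a little, let the plate up and move clear.

Run:
```python
from h import *
Z=.0148-.025
print(r.move_straight(pose(.050,Z),speed=.02,max_force=18)); st("seat")
r.move_straight(pose(.036,Z),speed=.02); st("back")
r.move_straight(pose(.036,.032-.025),speed=.03); st("up")
r.move_straight(pose(.030,.20),speed=.15)
r.reach(pose(-.22,.22),q); st("clear")
for n in("side","scene"):
    p,d=optics.get_image(n);np.savez(n+"4.npz",p=p,d=d)
    P=cloud(n,d);ok=d>0;P=P[ok];X=(P[:,:2]-c)@xd*1e3;Y=(P[:,:2]-c)@yd*1e3;Zz=P[:,2]*1e3
    for l,m in(("plate",(abs(X)<15)&(Y>-170)&(Y<20)),("between teeth/back",(abs(X)<15)&(Y>30)&(Y<46)),("tooth",(abs(abs(X)-31)<3)&(abs(Y-41)<3)),("wall front/stop",(abs(X)<30)&(Y>150)&(Y<186)&(Zz>30))):
        print(n,l,m.sum(),np.percentile(Zz[m],[10,50,90]).round(1) if m.any() else "")
    m=(abs(X)<35)&(Zz>36)&(Zz<52)&(Y<110)&(Y>20);print(n,"carrier back y",np.percentile(Y[m],[1,3]) if m.any() else "")
    if n=="side": A=p[120:330,150:430]
    else: B=p[150:300,130:330]
cv2.imwrite("pics/end.png",np.hstack([cv2.resize(A,(400,300)),cv2.resize(B,(400,300))])[:,:,::-1])
```

```text
True
seat t14.86 xy -0.0 41.1 tipz -10.1 F [-0.3 -1.5  4.7] grip 2.2061468058019494e-06
back t15.25 xy 0.2 36.3 tipz -10.0 F [1.5 4.  5.1] grip -0.0003440572344147856
up t15.97 xy -0.4 35.7 tipz 6.7 F [-0.4 -0.5 -0. ] grip -0.00010193269707013046
clear t18.39 xy 0.0 -219.1 tipz 219.8 F [ 0.3  0.  -0.7] grip -0.0002832661569353141
side plate 869 [25.8 27.  28.2]
side between teeth/back 51 [26.3 27.3 28.4]
side tooth 11 [29.8 34.9 35.8]
side wall front/stop 17 [43.6 47.  60.6]
side carrier back y [42.46693637 51.37782437]
scene plate 1145 [-755.    22.2   26.4]
scene between teeth/back 98 [-756.2   21.4   25.5]
scene tooth 16 [-749.7   29.    33.1]
scene wall front/stop 261 [38.8 44.5 67.2]
scene carrier back y [52.2685134  53.23380048]
```

View pics/end.png

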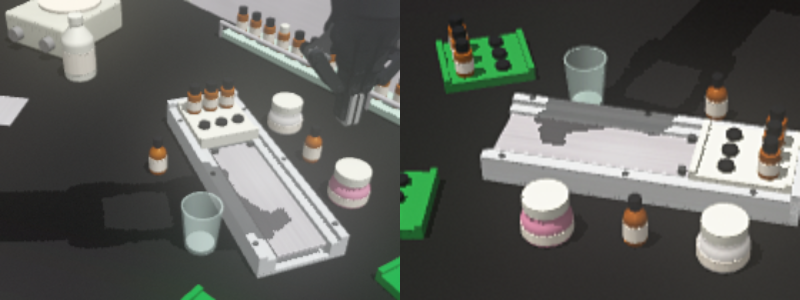

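The carrier is home, with its back at y≈52–53. The plate is up at z≈26 with the teeth behind the carrier at z≈34, and the bystanders are standing. The robot is clear, so I'm handing in.

```bash
python3 -c "
from workcell import r
r.finish_job()"
```

```text
the job is handed in; nothing more can be done
```

The carrier is home against the end stop, the plate has sprung up behind it, and the job is handed in at about 18 s on the robot's clock (limit 38 s).

**What I did:** I pressed the plate with the shut fingertips at track y −160 until it bottomed out. I then held it about 11 mm down, pushed the carrier about 173 mm to the stop and seated it once more. Last, I backed off 5 mm, let the plate up and moved clear.

**Last checks:**
- **Carrier:** its back wall measures y ≈ 52–53 mm (home is 53), and the push stopped on force at finger y 41, where about 42 was expected.
- **Plate:** its top is back at z ≈ 26–27 mm in the side view, with the teeth at about 34–35 mm behind the carrier. The scene camera read 3–5 mm lower (plate 22, teeth 29 mm); it already read about 2 mm low on the bench.
- **Around it:** the jars, small bottles, beaker and white bottle looked unmoved in the last pictures. The spatula was only partly in view, and I measured none of their positions.

**Disagreement:** the fingertips touched at about TCP height, not 25 mm ahead as `r.tip_extent` says. My first press therefore met nothing, so I set the pressing depth by force instead. The plate started moving at about 2.8 N, read 4.6 N near full travel and hit bottom at TCP z 14 mm, close to the 2–5 N spring given.

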